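# Park the tall ink bottle in the anti-tip rack

## Robot

A 6-joint arm with a two-finger parallel gripper is mounted at the origin on the work surface. World frame = base frame: x ahead of the robot, y to its left, z up, the work surface at z = 0. Lengths are in m, angles in degrees, forces in N, time in s.
With the tool pointing down it reaches from about 0.25 to 0.725 m from the base axis. Payload 9.7 kg.
Tool frame: the origin (TCP) lies on the centre line of the jaws, within the pads' length; the fingertips stand 19 mm ahead of it and the grasp point (between the pads) is the TCP; z points along the fingers, y is the direction in which the jaws open and shut (so a half turn about z gives the same grasp; the last joint's range is limited). The gripper opens to 85 mm and grips with 20 to 120 N. Pads are 22 mm wide; open, the fingers measure 114 mm over their backs; the gripper's body (76 mm by 85 mm) begins 54 mm behind the grasp point. The pads swing forward as they close: fully open they stand 13 mm farther back than shut.
Start: joints at [-67.953, 4.979, 10.078, 95.1, 0, 90], TCP at [0.206, -0.51, 0.25] pointing down, gripper open.
Joint ranges: [-179.16, 179.16], [-48.56, 103.87], [-65.8, 70.77], [-126.05, 130.52], [-82.76, 87.17], [-180, 180]. Speed limits (degrees/s): [127.2, 127.2, 147.25, 180, 180, 180].

## Interface

Orientations are given as [roll, pitch, yaw] about the fixed x, y, z axes, in that order (R = Rz(yaw) Ry(pitch) Rx(roll)).
In Python, from workcell import bot gives the robot as it stands.
- The arm moves only by the tool servo_tool, never from a script. Its argument "motion" is a list that holds one entry, the list of rows, each a list of 6 numbers: the shift along the tool's x, y, z in mm, then the turn, a rotation vector about the tool's x, y, z in rad. A call has 1 to 5 rows; each row shifts and turns the commanded pose from where the row before left it, along the tool's axes as they then stand; what a row does not reach is not made up. A row lasts 1/10 s, in which the tool goes at most 50 mm and 8.59 degrees, less where a joint would pass 70% of its speed; a pose out of reach is approached as far as the arm can. A call is refused whole if a number of a shift passes 50 or a number of a turn 0.15, either way. A call with a gripper value outside its range is refused whole. "gripper" is the finger opening in mm, from 0 to 85.4, set as the call begins (left out, the last holds). The fingers move at their own pace and stop on an object; "newtons" is the grip in N (left out, the last holds). Time passes only in rows, so rows that do not move let the fingers close. It gives the time, the measured TCP pose, the force and the opening at its end, in the units of the state.
- bot.get_obs(): the state, without advancing time (a new reading comes with each control period).
- bot.camera(name): name is "side" or "top"; returns a dict with "color" (384x512x3 uint8, red, green, blue), "fx", "fy", "cx", "cy" (pixels), "R" (3x3) and "t" (3): a world point X has camera coordinates R X + t. Camera axes: x right, y down, z forward; pixel columns grow to the right and rows downward; lengths in m; the calibration is good to about 2 mm. A picture is of the moment at which its call begins. There is no depth.
- bot.job_done(): hands the job in, once; it reports no verdict.
Trained networks look in a picture, given as the dict that the camera call returned (one of the last four; its "shot" number tells which), for a name from the list of things; names that differ only in an ending like _2 or _b are one class to them, and where a whole thing is asked for, a point or a joint stands for the part that bears it (a point fixed in the world has none). Each returns a list of dicts, best first, with "confidence" (0 to 1); they miss things now and then, are a little off and sometimes report something else, mostly with a low value. They report only what shows in the picture. A call takes as long as a camera call. They do not tell look-alikes from the thing itself.
- bot.look_for(picture, label): "rect" ([left, top, width, height] in pixels, round what is visible of it).
The state is a dict: "time": time; "q": joint angles; "qd": joint speeds; "joint_efforts": joint torques, N m; "ee_pos": TCP position; "tcp_rot": TCP orientation; "wrist_force": force on the tool from outside, world axes, zero at the start; "torque": the same for the moment, N m; "opening": finger opening in m.
Only numpy, scipy, OpenCV 4.12 (cv2) and the standard library are available. Lean on these libraries where they do the work, as an engineer would, in place of code of your own. Each camera call takes 0.05 s, during which the arm holds its last target.

## Task

Put the tall ink bottle away in the plywood anti-tip rack: bring it in upright through the open mouth, its neck along the slot and its body under the top, then round the corner into the free pocket, and leave it standing centred on the felt mat there. Do not tip the bottle over, and do not shift or knock over the other bottles and the things on the desk.

Things in the scene. Friction and masses are not known exactly. Their poses are not given: they have to be found in the camera images.
- ink_bottle: Bottle to park, loose on the desk left of the rack, 0.14 to 0.28 kg; the only one with a tall cap. Origin: centre of its underside, z up. Black body 50 mm in diameter with a paper label, 75 mm high to the shoulder; black neck 20 mm in diameter from 75 to 106 mm; white cylindrical cap 28 mm in diameter from 106 to 152 mm (grip it here from above), then a 10 mm nozzle to 162 mm.
- rack: Fixed plywood rack, 220 mm (x) by 140 mm (y) by 100 mm high, yaw up to 0.3 rad. Origin: centre of its underside. Floor's upper side at z 6 mm. Top 6 mm thick, underside at z 94, with a T-shaped slot 34 mm wide, stem from the mouth in its +y side, crossbar along x. Below, walls leave a lane 68 mm wide along the T; all other sides are closed. One end of the crossbar is taken, the other free.
- rack_mouth (a point): Middle of the rack's open mouth, on the floor's upper side: rack x 0, y +70, z 6 mm. The way in runs from here along the rack's -y to rack_corner.
- rack_corner (a point): Where the slot's stem meets the middle of its crossbar, on the floor's upper side: rack x 0, y -30, z 6 mm. From here the crossbar runs along the rack's x both ways, to pockets centred 70 mm away (the slot ends at 87 mm).
- felt_mat: Thin grey felt disc, 54 mm in diameter, 2 mm thick, fixed on the rack's floor at the centre of the free pocket (rack x +70 or -70, y -30 mm; it varies which); seen through the slot. Origin: centre of its underside, 6 mm above the desk. The bottle is to stand on it.
- parked_bottle: Another black bottle, loose, already standing on the rack's floor in the other pocket: body 50 mm in diameter and neck as the tall one's, but with a squat black cap 34 mm in diameter, its top 126 mm above its underside. Origin: centre of its underside. Leave it.
- ink_jar: Bystander: squat black jar 64 mm in diameter, 69 mm high, flat white lid. Origin: centre of underside.
- dropper_bottle: Bystander: small black bottle 38 mm in diameter with a dark dropper bulb, 96 mm high. Origin: centre of underside.
- paper_cup: Bystander: white paper cup, 80 mm across, 90 mm high. Origin: centre of underside.
- rinse_jar: Bystander: closed clear glass jar 68 mm in diameter, 85 mm high. Origin: centre of underside.
- tape_roll: Bystander: pale roll of tape lying flat, 90 mm across, 24 mm high. Origin: centre of underside.
- spray_bottle: Bystander: grey spray bottle 66 mm in diameter, 182 mm high with a black trigger head. Origin: centre of underside.
Mind the look-alikes: they are no part of the job. Leave any blue or orange look-alike of the ink_bottle alone.

How it is judged:
By the outcome, as a careful person would: the job done as asked, in the order asked, and still so for the second after the job is handed in, with the robot touching nothing.
It also fails if it takes over 42 s, if anything falls off the work surface, if the arm or the gripper's body presses on something with over 40 N, if the wrist force passes 120 N, or if a joint passes its speed limit or range.

## Working session

There is one attempt and no reset: what is moved stays moved. The work goes in short steps, Python scripts to look and compute and a tool call to move; the robot and the scene stay as the last step left them, time stands still between calls to the robot, and variables do not carry over. Pictures are saved under pics/ and viewed, and the job is handed in when it is done.

Besides the shell and the picture viewer there is one more tool, called after "Emit:" by a JSON object that holds its "api" and its "payload". servo_tool: Moves the arm, as the interface text tells. Its arguments: {"type":"object","properties":{"motion":{"type":"array","items":{"type":"array","items":{"type":"array","items":{"type":"number"}}}},"gripper":{"type":"number"},"newtons":{"type":"number"}},"required":["motion"]}

```bash
mkdir -p pics; ls; cat > h.py <<'E'
import numpy as np, cv2
from workcell import bot
def shot(n,tag):
    c=bot.camera(n); cv2.imwrite(f'pics/{tag}.png',cv2.cvtColor(c['color'],cv2.COLOR_RGB2BGR)); return c
def ray(c,u,v):
    R=np.array(c['R']);t=np.array(c['t'])
    d=R.T@np.array([(u-c['cx'])/c['fx'],(v-c['cy'])/c['fy'],1]); return -R.T@t,d
def atz(c,u,v,z):
    o,d=ray(c,u,v); return o+d*(z-o[2])/d[2]
def proj(c,X):
    p=np.array(c['R'])@np.array(X)+np.array(c['t']); return np.array([c['fx']*p[0]/p[2]+c['cx'],c['fy']*p[1]/p[2]+c['cy']])
E
python3 - <<'E'
from h import *
import pickle
P={}
for n in('top','side'):
    c=shot(n,n+'0');P[n]=c
    print(n,c['fx'],c['cx'],c['cy'],'campos',(-np.array(c['R']).T@np.array(c['t'])).round(3),np.array(c['R']).round(2).tolist())
    for l in('ink_bottle','rack','felt_mat','parked_bottle','spray_bottle','paper_cup','rinse_jar','tape_roll','ink_jar','dropper_bottle'):
        print(l,[(np.round(d['rect']).tolist(),round(d['confidence'],2)) for d in bot.look_for(c,l)])
pickle.dump(P,open('P0.pkl','wb'))
print(bot.get_obs())
E
```

```text
pics
top 427.48145605372 255.01116247089143 184.1515362820872 campos [ 0.466 -0.013  1.176] [[-0.01, -1.0, 0.01], [-1.0, 0.01, -0.07], [0.07, -0.01, -1.0]]
ink_bottle [([147.0, 162.0, 29.0, 19.0], 0.71), ([172.0, 204.0, 26.0, 17.0], 0.62), ([130.0, 216.0, 30.0, 20.0], 0.6)]
rack [([268.0, 122.0, 72.0, 92.0], 0.78)]
felt_mat [([311.0, 186.0, 15.0, 14.0], 0.63)]
parked_bottle [([302.0, 132.0, 14.0, 22.0], 0.57)]
spray_bottle [([382.0, 141.0, 46.0, 29.0], 0.57)]
paper_cup [([212.0, 76.0, 28.0, 35.0], 0.62)]
rinse_jar [([95.0, 243.0, 38.0, 28.0], 0.84)]
tape_roll []
ink_jar [([190.0, 139.0, 23.0, 24.0], 0.59), ([267.0, 122.0, 73.0, 94.0], 0.55)]
dropper_bottle [([122.0, 180.0, 19.0, 17.0], 0.47), ([267.0, 118.0, 71.0, 99.0], 0.38)]
side 418.2228001764789 256.8230135161614 194.8344837916237 campos [-0.244  0.875  0.77 ] [[-0.75, -0.66, -0.02], [-0.33, 0.39, -0.86], [0.57, -0.64, -0.51]]
ink_bottle [([190.0, 192.0, 18.0, 51.0], 0.94), ([226.0, 196.0, 17.0, 51.0], 0.76), ([209.0, 219.0, 20.0, 44.0], 0.57)]
rack [([237.0, 156.0, 77.0, 50.0], 0.66)]
felt_mat [([206.0, 257.0, 28.0, 46.0], 0.62
[... 400 characters left out ...]
opper_bottle [([180.0, 235.0, 15.0, 26.0], 0.86)]
{'time': 1.1, 'q': array([-6.79533739e+01,  4.97841199e+00,  1.00797138e+01,  9.50994614e+01,
        8.17293306e-04,  9.00027000e+01]), 'qd': array([-0.02395922, -0.11241335,  0.02055455, -0.03174875, -0.09876511,
       -0.02891777]), 'joint_efforts': array([ 1.06314990e-03, -5.20113695e+01,  4.64858794e+01,  1.66731879e-03,
        8.51762752e-05, -1.52055230e-05]), 'ee_pos': array([ 0.20645386, -0.50978629,  0.25030227]), 'tcp_rot': array([ 1.79998160e+02, -8.17380031e-04,  2.20439262e+01]), 'wrist_force': array([ 0.97834888,  1.05169577, -0.32323556]), 'torque': array([0.03582359, 0.07282489, 0.03811902]), 'opening': 0.08528396829582471}
```

```bash
python3 - <<'E'
import cv2
a=cv2.imread('pics/top0.png')[60:290,80:440]; cv2.imwrite('pics/top0z.png',cv2.resize(a,None,fx=2.2,fy=2.2,interpolation=cv2.INTER_CUBIC))
a=cv2.imread('pics/side0.png')[110:310,160:370]; cv2.imwrite('pics/side0z.png',cv2.resize(a,None,fx=3,fy=3,interpolation=cv2.INTER_CUBIC))
E
```

```text
(no output)
```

View pics/top0z.png

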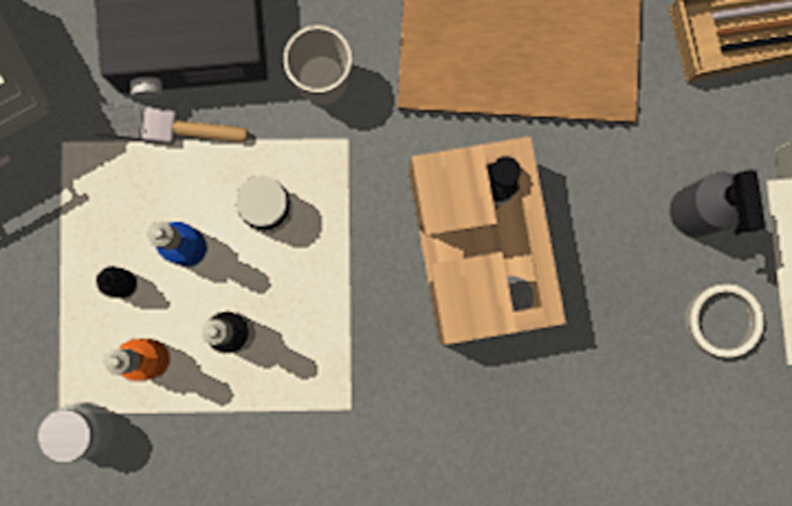

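View pics/side0z.png

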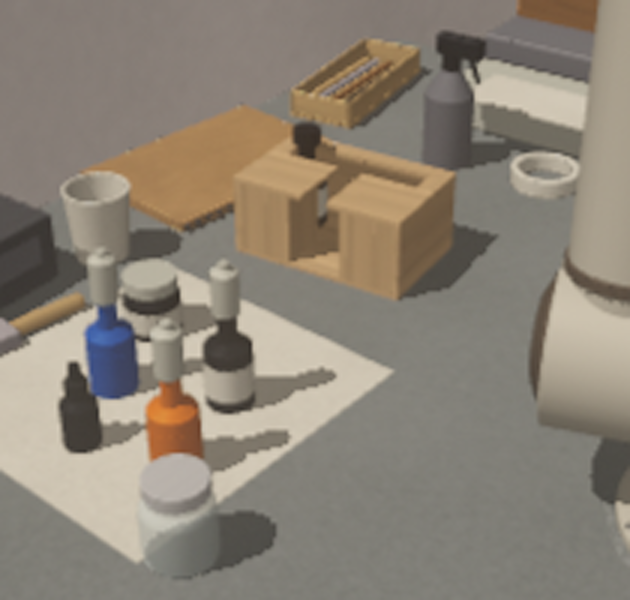

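The candidates in the top view are blue (161,170), orange (142,225) and black (184,210). The black one with the tall white cap and label is the ink_bottle. Next I'll enlarge it to confirm and measure.

```bash
cat > model.py <<'E'
from h import *
def RM(p):
    x,y,a=p; 
    return lambda X: np.c_[x+np.cos(a)*X[:,0]-np.sin(a)*X[:,1], y+np.sin(a)*X[:,0]+np.cos(a)*X[:,1], X[:,2]]
def projs(c,X): return np.array([proj(c,q) for q in X])
def rackpts(z):
    o=np.array([[-.11,-.07],[.11,-.07],[.11,.07],[.017,.07],[.017,-.013],[.087,-.013],[.087,-.047],[-.087,-.047],[-.087,-.013],[-.017,-.013],[-.017,.07],[-.11,.07]])
    return np.c_[o,np.full(len(o),z)]
E
python3 - <<'E'
from model import *
import pickle
from scipy.optimize import least_squares
P=pickle.load(open('P0.pkl','rb'))
c=P['top'];s=P['side']
z=lambda u,v:(u/2.2+80-.27,v/2.2+60-.27)
obs=[z(443,344),z(565,323),z(530,137),z(411,157)]
W=[atz(c,*o,.1)[:2] for o in obs]; print(np.round(W,4).tolist())
M=np.array([[-.11,.07],[-.11,-.07],[.11,-.07],[.11,.07]])
f=lambda p:(RM(p)(np.c_[M,np.zeros(4)])[:,:2]-W).ravel()
r=least_squares(f,[*np.mean(W,0),-.1]); print('rack',r.x.round(4),(r.fun*1000).round(1))
# bottle triangulation of nozzle top
def tri(pt,ps):
    A=[];b=[]
    for cam,p in((c,pt),(s,ps)):
        o,d=ray(cam,*p);d/=np.linalg.norm(d);Q=np.eye(3)-np.outer(d,d);A.append(Q);b.append(Q@o)
    return np.linalg.lstsq(np.vstack(A),np.hstack(b),rcond=None)[0]
print(tri(z(214,331),(224/3+160-.3,264/3+110-.3)), atz(c,*z(214,331),.160))
np.save('rack.npy',r.x)
for nm,cam in(('top',c),('side',s)):
    im=cv2.cvtColor(cam['color'],cv2.COLOR_RGB2BGR);k=6
    box=(262,115,350,225) if nm=='top' else (232,145,322,215)
    a=cv2.resize(im[box[1]:box[3],box[0]:box[2]],None,fx=k,fy=k,interpolation=cv2.INTER_CUBIC)
    q=((projs(cam,RM(r.x)(rackpts(.1)))-box[:2]+.5)*k).astype(np.int32)
    cv2.polylines(a,[q],True,(0,0,255),1)
    cv2.imwrite(f'pics/rack_{nm}.png',a)
b1=cv2.cvtColor(c['color'],cv2.COLOR_RGB2BGR)[190:235,155:215]
b2=cv2.cvtColor(s['color'],cv2.COLOR_RGB2BGR)[190:255,215:255]
cv2.imwrite('pics/bot.png',np.hstack([cv2.resize(b1,(480,360),interpolation=cv2.INTER_CUBIC),cv2.resize(b2,(221,360),interpolation=cv2.INTER_CUBIC)]))
E
```

```text
[[0.4605, -0.0894], [0.4825, -0.2296], [0.6986, -0.1949], [0.6768, -0.0564]]
rack [ 0.5796 -0.1426  0.1555] [-0.4 -1.  -0.7  0.8  0.5  0.2  0.6  0. ]
[0.47831922 0.16162735 0.15718417] [0.47826058 0.16112336 0.16      ]
```

View pics/rack_top.png

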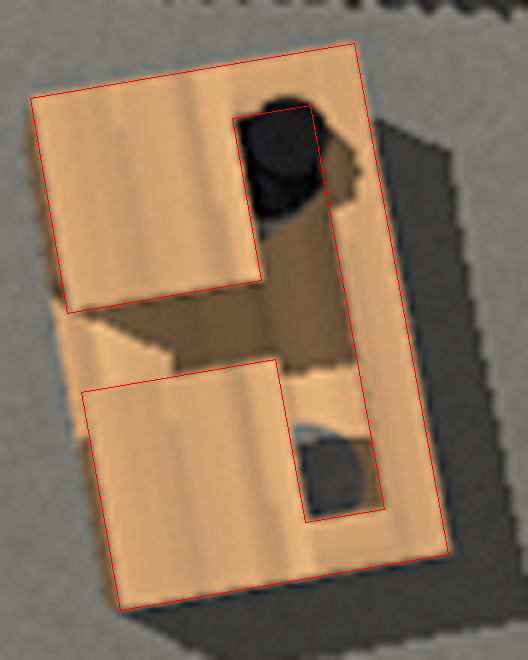

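View pics/rack_side.png

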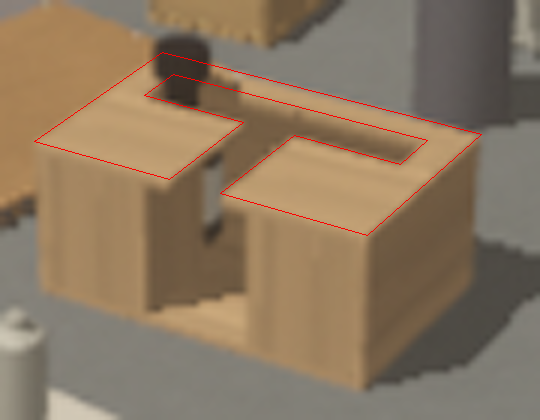

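View pics/bot.png

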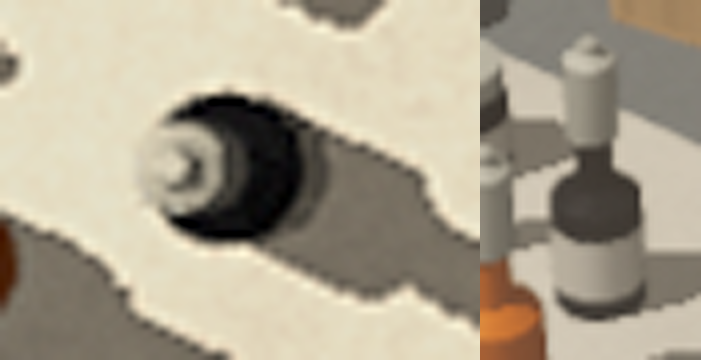

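The crop at about (177,210) confirms the black bottle: tall white cap, paper label. The rack model fits at (0.580,-0.143) with yaw 8.9°, and the mat is on the rack's -x side. I'll turn the tool to the rack's yaw and travel to the bottle.

Emit:
{"api": "servo_tool", "payload": {"motion": [[[0,0,0,0,0,0.1146],[0,0,0,0,0,0.1146],[25,-41,0,0,0,0],[25.7,-42.8,0,0,0,0],[25.7,-42.8,0,0,0,0]]], "gripper": 85, "newtons": 40}}

```text
time: 1.6
ee_pos: [0.2624, -0.3715, 0.25]
tcp_rot: [-180.0, 0.0, 8.8]
wrist_force: [1.0, 0.7, 0.6]
opening: 0.0852
```

Emit:
{"api": "servo_tool", "payload": {"motion": [[[25.7,-42.8,0,0,0,0],[25.7,-42.8,0,0,0,0],[25.7,-42.8,0,0,0,0],[25.7,-42.8,0,0,0,0],[25.7,-42.8,0,0,0,0]]]}}

```text
time: 2.1
ee_pos: [0.3563, -0.1397, 0.2506]
tcp_rot: [180.0, -0.1, 8.9]
wrist_force: [1.3, -1.8, 0.1]
opening: 0.085
```

Emit:
{"api": "servo_tool", "payload": {"motion": [[[25.7,-42.8,0,0,0,0],[25.7,-42.8,0,0,0,0],[20,-33,0,0,0,0],[0,0,0,0,0,0],[0,0,0,0,0,0]]]}}

```text
time: 2.6
ee_pos: [0.4083, -0.0126, 0.2502]
tcp_rot: [180.0, 0.0, 9.1]
wrist_force: [0.0, 0.2, -0.2]
opening: 0.0853
```

```bash
cat > st.py <<'E'
from h import *
def st(show=True):
    o=bot.get_obs(); p=np.load('rack.npy'); R=np.array([[np.cos(p[2]),np.sin(p[2])],[-np.sin(p[2]),np.cos(p[2])]])
    e=np.array(o['ee_pos'])
    print('t',round(o['time'],2),'tcp',e.round(4),'rot',np.round(o['tcp_rot'],2),'F',np.round(o['wrist_force'],1),'open',round(o['opening']*1000,1),'rackxy',(R@(e[:2]-p[:2])*1000).round(1))
    return e,R
E
python3 - <<'E'
from st import *
e,R=st()
d=R@(np.array([.4782,.1613])-e[:2])*1000; print('tool dx',d[0].round(1),'dy',-d[1].round(1), 'rot rem deg',8.91-bot.get_obs()['tcp_rot'][2])
E
```

```text
t 2.6 tcp [ 0.4083 -0.0126  0.2502] rot [1.7999e+02 2.0000e-02 9.0700e+00] F [ 0.   0.2 -0.2] open 85.3 rackxy [-149.1  154.9]
tool dx 96.0 dy -161.0 rot rem deg -0.1559163170343112
```

Emit:
{"api": "servo_tool", "payload": {"motion": [[[25,-42,0,0,0,0],[25,-42,0,0,0,0],[25,-42,0,0,0,0],[21,-35,0,0,0,0],[0,0,0,0,0,0]]]}}

```text
time: 3.1
ee_pos: [0.487, 0.1162, 0.2504]
tcp_rot: [-178.0, 0.1, 12.5]
wrist_force: [-0.6, -0.4, 0.5]
opening: 0.0848
```

```bash
python3 - <<'E'
from st import *
st()
for n in('top','side'):
    c=shot(n,n+'1')
    print([(np.round(d['rect']).tolist(),round(d['confidence'],2)) for d in bot.look_for(c,'ink_bottle')])
    im=cv2.imread(f'pics/{n}1.png')
    o=bot.get_obs()['ee_pos']
    for zz,r in((.162,.005),(.152,.014),(.106,.014),(.0,.025)):
        q=[proj(c,[.4782+r*np.cos(a),.1613+r*np.sin(a),zz]) for a in np.linspace(0,6.3,40)]
        q=np.array(q)
        b=(140,170,240,245) if n=='top' else(180,160,280,260)
        if zz==.162: A=cv2.resize(im[b[1]:b[3],b[0]:b[2]],None,fx=6,fy=6,interpolation=cv2.INTER_CUBIC)
        cv2.polylines(A,[((q-b[:2]+.5)*6).astype(np.int32)],True,(0,0,255),1)
    cv2.imwrite(f'pics/{n}1z.png',A)
E
```

```text
t 3.1 tcp [0.487  0.1162 0.2504] rot [-1.7802e+02  7.0000e-02  1.2480e+01] F [-0.6 -0.4  0.5] open 84.8 rackxy [-51.4 269.9]
[]
[([211.0, 217.0, 17.0, 44.0], 0.87), ([227.0, 199.0, 18.0, 49.0], 0.75)]
```

View pics/side1z.png

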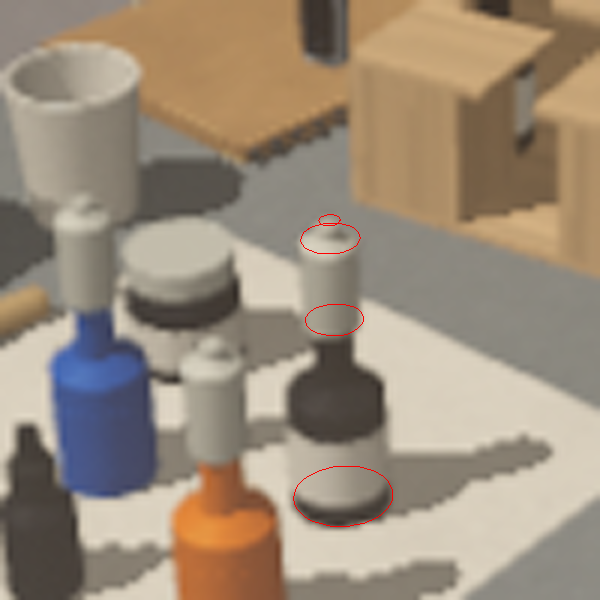

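View pics/top1z.png

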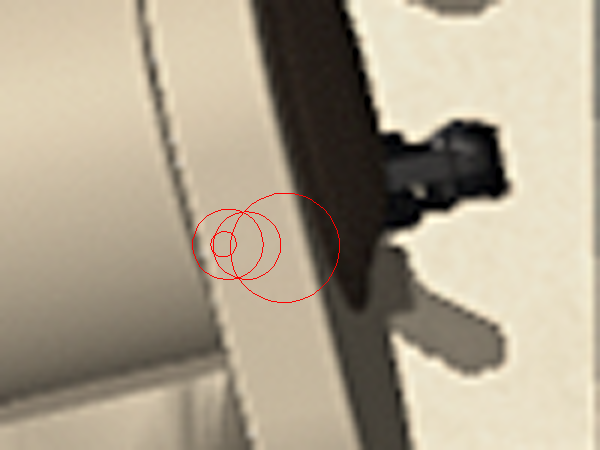

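```bash
python3 - <<'E'
from st import *
o=bot.get_obs(); print(o['q'].round(1),o['qd'].round(1)); st()
E
```

```text
[ 12.3  -2.    3.   95.1   1.9 179.9] [ 0.1 -0.5 -0.1 -0.2  0.   0.1]
t 3.3 tcp [0.4852 0.1147 0.2514] rot [-1.7807e+02  2.0000e-02  1.2350e+01] F [-0.4  0.1  0.3] open 85.0 rackxy [-53.4 268.7]
```

Emit:
{"api": "servo_tool", "payload": {"motion": [[[0,0,0,0,0,0],[0,0,0,0,0,0]]]}}

```text
time: 3.5
ee_pos: [0.4853, 0.1154, 0.2516]
tcp_rot: [-178.1, -0.0, 12.4]
wrist_force: [-0.7, 0.2, -0.2]
opening: 0.0851
```

```bash
python3 - <<'E'
from st import *
o=bot.get_obs(); print(o['q'].round(1),o['qd'].round(1)); st()
E
```

```text
[ 12.3  -2.    3.   95.1   1.9 179.9] [ 0.5  0.3  0.2 -0.1  0.1  0.1]
t 3.5 tcp [0.4853 0.1154 0.2516] rot [-1.7805e+02 -2.0000e-02  1.2400e+01] F [-0.7  0.2 -0.2] open 85.1 rackxy [-53.2 269.4]
```

Emit:
{"api": "servo_tool", "payload": {"motion": [[[0,0,0,-0.033,0,-0.14],[0,0,0,0,0,-0.149],[0,0,0,0,0,-0.149],[0,0,0,0,0,-0.149],[0,0,0,0,0,-0.149]]]}}

```text
time: 4.0
ee_pos: [0.4854, 0.1158, 0.2514]
tcp_rot: [180.0, -0.1, 55.0]
wrist_force: [0.1, -0.5, -0.2]
opening: 0.0849
```

Emit:
{"api": "servo_tool", "payload": {"motion": [[[0,0,0,0,0,-0.149],[0,0,0,0,0,-0.149],[0,0,0,0,0,-0.149],[0,0,0,0,0,-0.149],[0,0,0,0,0,-0.149]]]}}

```text
time: 4.5
ee_pos: [0.4854, 0.1158, 0.2514]
tcp_rot: [179.9, -0.1, 97.6]
wrist_force: [-0.2, 0.0, -0.7]
opening: 0.0849
```

```bash
cat >> st.py <<'E'
from scipy.spatial.transform import Rotation as Ro
def need(pos,yaw=98.91):
    o=bot.get_obs(); T=Ro.from_euler('xyz',o['tcp_rot'],degrees=True); W=Ro.from_euler('xyz',[180,0,yaw],degrees=True)
    print('shift mm',(T.inv().apply(np.array(pos)-o['ee_pos'])*1000).round(1),'turn',(T.inv()*W).as_rotvec().round(4))
E
python3 - <<'E'
from st import *
st(); need([.4782,.1613,.25]); print(bot.get_obs()['q'].round(1))
E
```

```text
t 4.5 tcp [0.4854 0.1158 0.2514] rot [ 1.7987e+02 -8.0000e-02  9.7640e+01] F [-0.2  0.  -0.7] open 84.9 rackxy [-53.  269.8]
shift mm [46.1 -1.1  1.4] turn [ 0.0022 -0.0013 -0.0221]
[13.4 -2.1  3.  94.9  0.1 95.7]
```

Emit:
{"api": "servo_tool", "payload": {"motion": [[[0,0,0,0.0022,-0.0013,-0.022],[25,0,0,0,0,0],[20,0,0,0,0,0],[0,0,0,0,0,0],[0,0,0,0,0,0]]]}}

```text
time: 5.0
ee_pos: [0.4787, 0.1605, 0.2512]
tcp_rot: [-180.0, 0.0, 98.5]
wrist_force: [0.8, -0.4, -0.4]
opening: 0.0849
```

```bash
python3 - <<'E'
from st import *
st(); need([.4782,.1613,.25])
E
```

```text
t 5.0 tcp [0.4787 0.1605 0.2512] rot [-1.7997e+02  2.0000e-02  9.8500e+01] F [ 0.8 -0.4 -0.4] open 84.9 rackxy [-52.7 315. ]
shift mm [ 0.9 -0.4  1.2] turn [-0.0005  0.0003 -0.0072]
```

Emit:
{"api": "servo_tool", "payload": {"motion": [[[1,-0.4,30,0,0,-0.007],[0,0,35,0,0,0],[0,0,30,0,0,0],[0,0,18,0,0,0],[0,0,5,0,0,0]]]}}

```text
time: 5.5
ee_pos: [0.4774, 0.1603, 0.131]
tcp_rot: [-179.8, 0.0, 98.9]
wrist_force: [0.4, -0.0, 0.7]
opening: 0.0849
```

Emit:
{"api": "servo_tool", "payload": {"motion": [[[0,0,0,0,0,0]]]}}

```text
time: 5.6
ee_pos: [0.4782, 0.1608, 0.133]
tcp_rot: [-179.9, 0.0, 98.9]
wrist_force: [0.6, 0.1, 0.4]
opening: 0.0853
```

```bash
python3 - <<'E'
from st import *
st(); need([.4782,.1613,.134])
c=shot('side','side2')
im=cv2.imread('pics/side2.png')[150:270,180:300]
cv2.imwrite('pics/side2z.png',cv2.resize(im,None,fx=5,fy=5,interpolation=cv2.INTER_CUBIC))
E
```

```text
t 5.6 tcp [0.4782 0.1608 0.133 ] rot [-1.7993e+02  1.0000e-02  9.8890e+01] F [0.6 0.1 0.4] open 85.3 rackxy [-53.2 315.4]
shift mm [ 0.4  0.1 -1. ] turn [-0.0011  0.0002 -0.0003]
```

View pics/side2z.png

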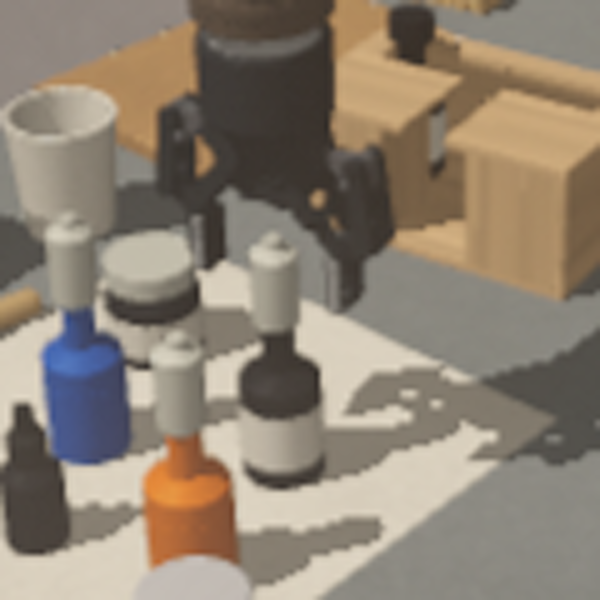

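Emit:
{"api": "servo_tool", "payload": {"motion": [[[0,0,0,0,0,0],[0,0,0,0,0,0],[0,0,0,0,0,0],[0,0,0,0,0,0],[0,0,0,0,0,0]]], "gripper": 20, "newtons": 40}}

```text
time: 6.15
ee_pos: [0.4782, 0.1616, 0.1336]
tcp_rot: [-180.0, -0.0, 99.0]
wrist_force: [-2.5, -0.6, 5.2]
opening: 0.0273
```

Emit:
{"api": "servo_tool", "payload": {"motion": [[[0,0,0,0,0,0],[0,0,0,0,0,0],[0,0,-8,0,0,0],[0,0,-12,0,0,0],[0,0,0,0,0,0]]]}}

```text
time: 6.65
ee_pos: [0.479, 0.1618, 0.1551]
tcp_rot: [179.9, -0.0, 99.0]
wrist_force: [0.4, -1.0, -2.4]
opening: 0.0273
```

```bash
python3 - <<'E'
from st import *
st()
c=shot('side','side3')
im=cv2.imread('pics/side3.png')[150:270,180:300]
cv2.imwrite('pics/side3z.png',cv2.resize(im,None,fx=5,fy=5,interpolation=cv2.INTER_CUBIC))
E
```

```text
t 6.65 tcp [0.479  0.1618 0.1551] rot [ 1.7988e+02 -2.0000e-02  9.8980e+01] F [ 0.4 -1.  -2.4] open 27.3 rackxy [-52.2 316.2]
```

View pics/side3z.png

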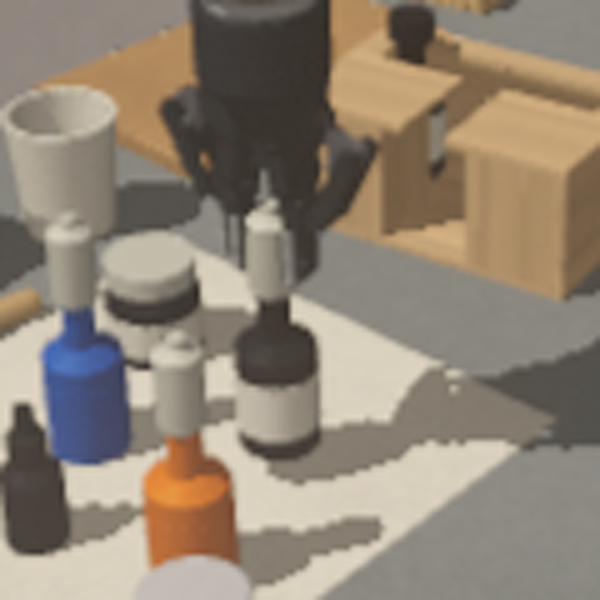

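```bash
python3 - <<'E'
from st import *
import pickle
P=pickle.load(open('P0.pkl','rb'));c=P['top'];e,R=st()
p=np.load('rack.npy')
for n,u,v,z in(('jar',199,151.7,.069),('blue',153.2,166.7,.16)):
    print(n,(R@(atz(c,u,v,z)[:2]-p[:2])*1000).round())
need([*(p[:2]+R.T@[0,.13]),.147])
E
```

```text
t 6.7 tcp [0.4788 0.1617 0.1542] rot [ 1.7993e+02 -2.0000e-02  9.8980e+01] F [ 0.  -0.8 -3.1] open 26.9 rackxy [-52.4 316.2]
jar [ 91. 251.]
blue [ 59. 355.]
shift mm [-186.3   52.2    7.2] turn [ 0.0013 -0.0003  0.0012]
```

Emit:
{"api": "servo_tool", "payload": {"motion": [[[-15,4,0,0.0013,0,0.001],[-28,8,0,0,0,0],[-35,10,0,0,0,0],[-35,10,0,0,0,0],[-35,10,0,0,0,0]]]}}

```text
time: 7.2
ee_pos: [0.5431, 0.0205, 0.1527]
tcp_rot: [-179.9, -0.0, 98.9]
wrist_force: [1.0, -0.6, -2.8]
opening: 0.0267
```

Emit:
{"api": "servo_tool", "payload": {"motion": [[[-25,7,0,0,0,0],[-10,3,4,0,0,0],[-3,0,3,0,0,0],[0,0,0,0,0,0],[0,0,0,0,0,0]]]}}

```text
time: 7.7
ee_pos: [0.5581, -0.0133, 0.1459]
tcp_rot: [-179.9, -0.0, 99.0]
wrist_force: [0.9, -0.2, -2.6]
opening: 0.027
```

```bash
cat > look.py <<'E'
from st import *
from model import *
import sys
tag=sys.argv[1]; ns=sys.argv[2].split(',')
e,R=st(); p=np.load('rack.npy')
B={'side':(205,110,325,230),'top':(250,90,370,230)}
for n in ns:
    c=shot(n,n+tag); im=cv2.imread(f'pics/{n}{tag}.png'); b=B[n]; k=5 if n=='side' else 4
    A=cv2.resize(im[b[1]:b[3],b[0]:b[2]],None,fx=k,fy=k,interpolation=cv2.INTER_CUBIC)
    C=A.copy()
    dl=lambda q,col:cv2.polylines(A,[((np.array(q)-b[:2]+.5)*k).astype(np.int32)],True,col,1)
    dl(projs(c,RM(p)(rackpts(.1))),(0,0,255))
    z0=e[2]-.1336
    for h,r in((0,.025),(.075,.025),(.106,.014),(.152,.014)):
        dl([proj(c,[e[0]+r*np.cos(a),e[1]+r*np.sin(a),z0+h]) for a in np.linspace(0,6.28,40)],(0,255,0))
    cv2.imwrite(f'pics/{n}{tag}z.png',cv2.resize(np.hstack([C,A]),None,fx=min(1,800/(2*A.shape[1])),fy=min(1,800/(2*A.shape[1])),interpolation=cv2.INTER_AREA) if 0 else A)
E
python3 look.py 4 side,top
```

```text
t 7.7 tcp [ 0.5581 -0.0133  0.1459] rot [-1.7988e+02 -2.0000e-02  9.8970e+01] F [ 0.9 -0.2 -2.6] open 27.0 rackxy [ -1.2 131.1]
```

View pics/side4z.png

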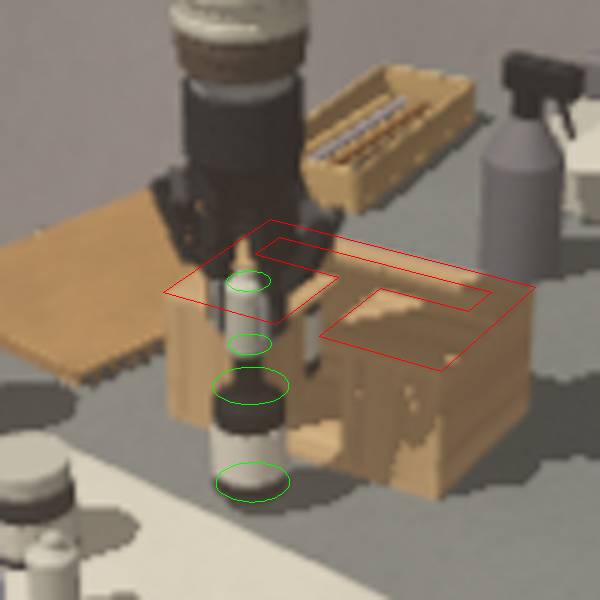

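View pics/top4z.png

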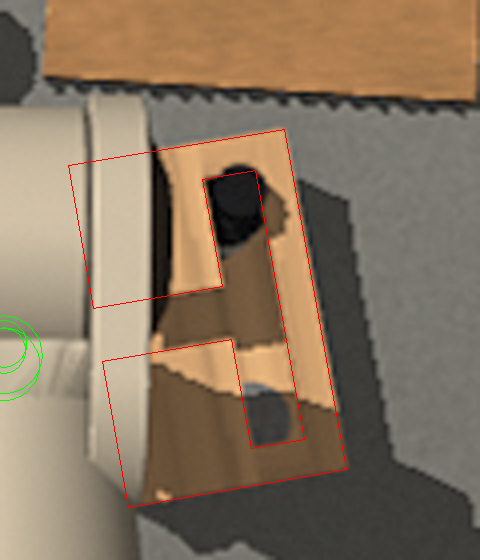

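The bottle hangs upright on the mouth's axis. Both it and the rack sit about 1 px below the model in the side view, so they agree with each other. Entering.

Emit:
{"api": "servo_tool", "payload": {"motion": [[[-8,1.2,0,0,0,0.001],[-12,0,0,0,0,0],[-12,0,0,0,0,0],[-8,0,0,0,0,0],[0,0,0,0,0,0]]]}}

```text
time: 8.3
ee_pos: [0.566, -0.055, 0.146]
tcp_rot: [-179.9, 0.0, 98.8]
wrist_force: [-0.1, 0.1, -2.8]
opening: 0.0271
```

```bash
python3 look.py 5 side
```

```text
t 8.3 tcp [ 0.566 -0.055  0.146] rot [-1.799e+02  1.000e-02  9.876e+01] F [-0.1  0.1 -2.8] open 27.1 rackxy [ 0.1 88.6]
```

View pics/side5z.png

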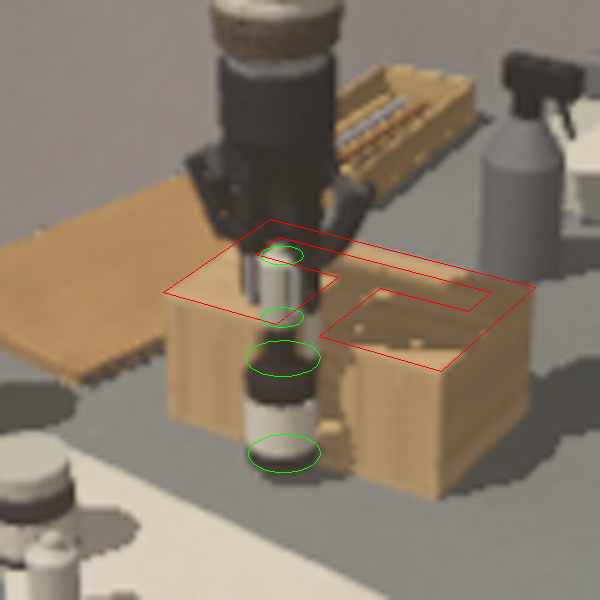

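Emit:
{"api": "servo_tool", "payload": {"motion": [[[-8,0,0,0,0,-0.002],[-12,0,0,0,0,0],[-12,0,0,0,0,0],[-12,0,0,0,0,0],[0,0,0,0,0,0]]]}}

```text
time: 8.85
ee_pos: [0.5729, -0.0987, 0.1459]
tcp_rot: [-179.9, 0.0, 98.9]
wrist_force: [-0.8, 0.2, -3.5]
opening: 0.0268
```

```bash
python3 look.py 6 side,top
```

```text
t 8.85 tcp [ 0.5729 -0.0987  0.1459] rot [-1.799e+02  2.000e-02  9.888e+01] F [-0.8  0.2 -3.5] open 26.8 rackxy [ 0.2 44.4]
```

View pics/side6z.png

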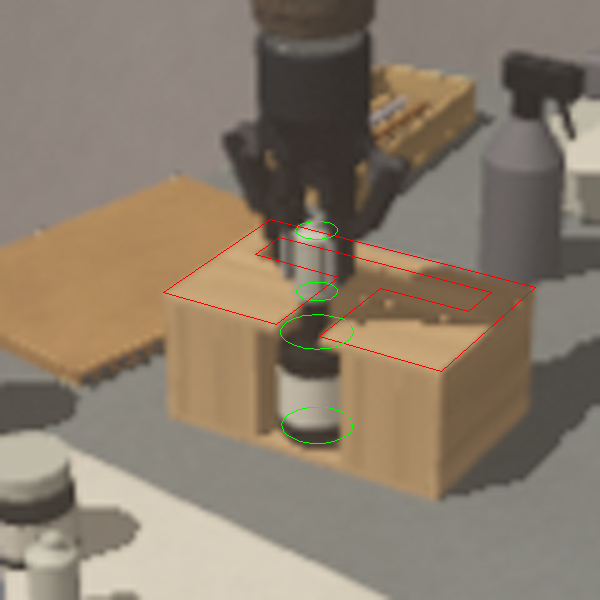

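View pics/top6z.png

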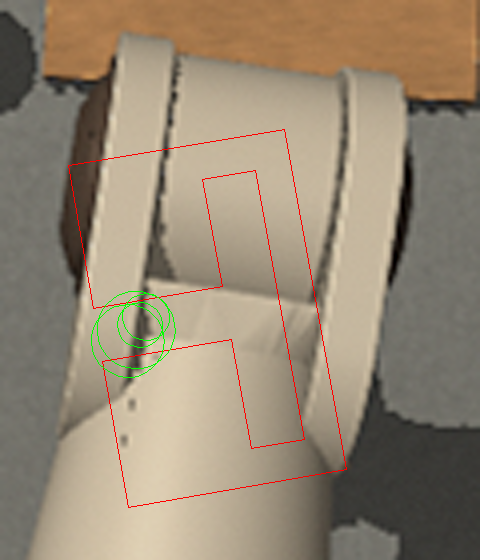

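Emit:
{"api": "servo_tool", "payload": {"motion": [[[-10,0,0,0,0,0],[-14,0,0,0,0,0],[-14,0,0,0,0,0],[-8,0,0,0,0,0],[0,0,0,0,0,0]]]}}

```text
time: 9.45
ee_pos: [0.58, -0.1438, 0.1459]
tcp_rot: [-179.9, 0.0, 98.9]
wrist_force: [-0.5, -0.4, -2.7]
opening: 0.0272
```

Emit:
{"api": "servo_tool", "payload": {"motion": [[[-9,0,0,0,0,0],[-12,0,0,0,0,0],[-7,0,0,0,0,0],[0,0,0,0,0,0],[0,0,0,0,0,0]]]}}

```text
time: 9.95
ee_pos: [0.5842, -0.1702, 0.1459]
tcp_rot: [-179.9, -0.0, 99.0]
wrist_force: [0.1, 0.1, -2.5]
opening: 0.027
```

```bash
python3 look.py 7 side
```

```text
t 9.95 tcp [ 0.5842 -0.1702  0.1459] rot [-1.7989e+02 -2.0000e-02  9.8950e+01] F [ 0.1  0.1 -2.5] open 27.0 rackxy [  0.3 -28. ]
```

View pics/side7z.png

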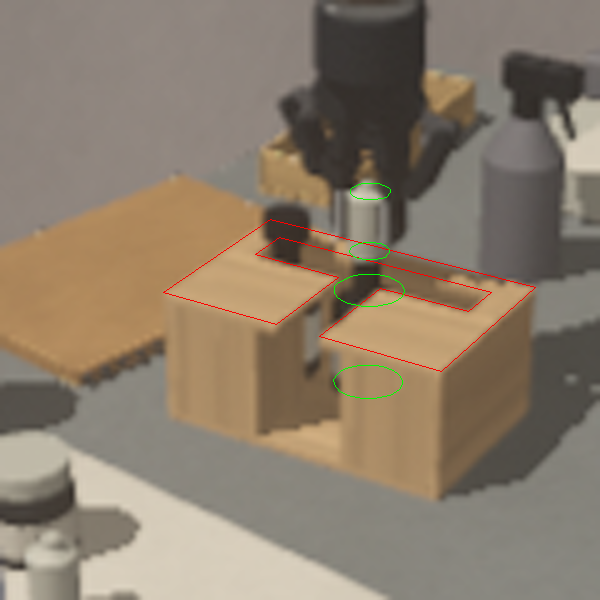

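Emit:
{"api": "servo_tool", "payload": {"motion": [[[-2,-8,0,-0.001,0,0],[0,-12,0,0,0,0],[0,-12,0,0,0,0],[0,-6,0,0,0,0],[0,0,0,0,0,0]]]}}

```text
time: 10.5
ee_pos: [0.5461, -0.1782, 0.1466]
tcp_rot: [-180.0, 0.0, 98.9]
wrist_force: [0.1, 0.6, -2.5]
opening: 0.0269
```

Emit:
{"api": "servo_tool", "payload": {"motion": [[[0,-8,0,0,0,0],[0,-12,0,0,0,0],[0,-8,0,0,0,0],[0,-4,0,0,0,0],[0,0,0,0,0,0]]]}}

```text
time: 11.0
ee_pos: [0.5149, -0.1831, 0.1463]
tcp_rot: [-180.0, 0.0, 99.0]
wrist_force: [0.2, -0.5, -3.0]
opening: 0.0269
```

```bash
python3 look.py 8 side,top; python3 - <<'E'
from model import *
import pickle
from scipy.optimize import minimize
P=pickle.load(open('P0.pkl','rb'))
p=np.load('rack.npy')
for n in('side','top'):
    c=P[n]; g=cv2.cvtColor(c['color'],cv2.COLOR_RGB2GRAY).astype(np.float32)
    g=cv2.GaussianBlur(g,(0,0),.8); m=np.hypot(cv2.Sobel(g,5,1,0),cv2.Sobel(g,5,0,1))
    M=np.array([[-.11,.07],[-.11,-.07],[.11,-.07],[.11,.07]])
    pts=[]
    for i in range(4):
        a,b=M[i],M[(i+1)%4]
        for s in np.linspace(.04,.96,60): pts.append([*(a+s*(b-a)),.1])
    q=projs(c,RM(p)(np.array(pts)))
    best=max(((cv2.remap(m,(q[:,0]+du).astype(np.float32),(q[:,1]+dv).astype(np.float32),1).clip(0,150).mean(),du,dv) for du in np.arange(-3,3.1,.2) for dv in np.arange(-3,3.1,.2)))
    print(n,best)
E
```

```text
t 11.0 tcp [ 0.5149 -0.1831  0.1463] rot [-1.7998e+02  1.0000e-02  9.8950e+01] F [ 0.2 -0.5 -3. ] open 26.9 rackxy [-70.2 -30.1]
side (np.float32(95.68201), np.float64(2.6645352591003757e-15), np.float64(0.400000000000003))
top (np.float32(140.34291), np.float64(0.400000000000003), np.float64(-0.3999999999999977))
```

View pics/side8z.png

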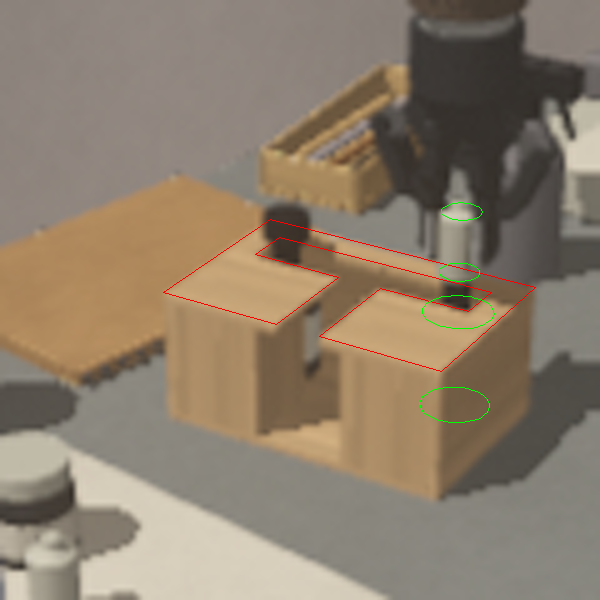

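View pics/top8z.png

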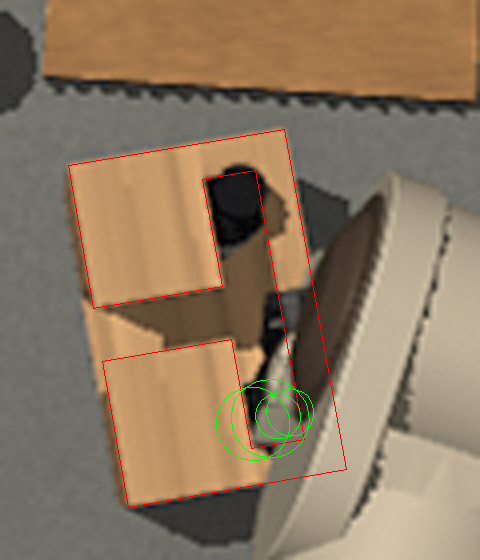

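```bash
python3 - <<'E'
from model import *
import pickle
from scipy.optimize import minimize
P=pickle.load(open('P0.pkl','rb'))
p=np.load('rack.npy')
M=np.array([[-.11,.07],[-.11,-.07],[.11,-.07],[.11,.07]])
pts=[]
for i in range(4):
    a,b=M[i],M[(i+1)%4]
    for s in np.linspace(.04,.96,60): pts.append([*(a+s*(b-a)),.1])
O=[[-.017,.06],[-.017,-.013],[-.087,-.013],[-.087,-.047],[-.03,-.047]]
for a,b in zip(O[:-1],O[1:]):
    a=np.array(a);b=np.array(b)
    for s in np.linspace(.1,.9,20): pts.append([*(a+s*(b-a)),.1])
pts=np.array(pts)
def mk(c):
    g=cv2.cvtColor(c['color'],cv2.COLOR_RGB2GRAY).astype(np.float32); g=cv2.GaussianBlur(g,(0,0),.8); return np.hypot(cv2.Sobel(g,5,1,0),cv2.Sobel(g,5,0,1))
ms={n:mk(P[n]) for n in P}
for ns in(['top'],['side'],['top','side']):
    def f(d):
        v=0
        for n in ns:
            q=projs(P[n],RM([p[0]+d[0]/1e3,p[1]+d[1]/1e3,p[2]+d[2]/100])(pts)).astype(np.float32)
            v-=cv2.remap(ms[n],q[:,0].copy(),q[:,1].copy(),1).clip(0,150).mean()
        return v
    r=minimize(f,[0,0,0],method='Nelder-Mead',options=dict(initial_simplex=[[2,0,0],[-2,1,0],[0,-2,1],[0,1,-1]]))
    print(ns,r.x.round(2),f([0,0,0]),r.fun)
E
```

```text
['top'] [ 0.62  0.82 -0.58] -135.43478 -136.2948455810547
['side'] [-1.05  3.46 -2.1 ] -101.69142 -105.5545654296875
['top', 'side'] [ 0.3   1.13 -0.7 ] -237.1262 -239.4405059814453
```

Emit:
{"api": "servo_tool", "payload": {"motion": [[[0,0,2,0,0,0],[0,0,1,0,0,0],[0,0,0,0,0,0]]]}}

```text
time: 11.4
ee_pos: [0.5154, -0.1829, 0.1427]
tcp_rot: [-179.9, -0.0, 99.0]
wrist_force: [-0.2, -0.2, -2.8]
opening: 0.027
```

Emit:
{"api": "servo_tool", "payload": {"motion": [[[0.7,0,1,0,0,0],[0,0,0,0,0,0]]]}}

```text
time: 11.6
ee_pos: [0.5153, -0.1822, 0.1419]
tcp_rot: [-179.9, -0.0, 99.0]
wrist_force: [0.5, 0.8, -2.2]
opening: 0.027
```

Emit:
{"api": "servo_tool", "payload": {"motion": [[[0,0,1,0,0,0],[0,0,0,0,0,0],[0,0,0,0,0,0]]]}}

```text
time: 11.9
ee_pos: [0.5154, -0.1824, 0.1416]
tcp_rot: [-180.0, 0.0, 99.0]
wrist_force: [-1.2, -0.5, 4.8]
opening: 0.0269
```

Emit:
{"api": "servo_tool", "payload": {"motion": [[[0,0,-0.5,0,0,0],[0,0,0,0,0,0]]]}}

```text
time: 12.1
ee_pos: [0.5154, -0.1823, 0.1417]
tcp_rot: [-180.0, 0.0, 99.0]
wrist_force: [-0.9, 0.2, 1.1]
opening: 0.0271
```

Emit:
{"api": "servo_tool", "payload": {"motion": [[[0,0,0,0,0,0],[0,0,0,0,0,0],[0,0,0,0,0,0],[0,0,0,0,0,0],[0,0,0,0,0,0]]], "gripper": 60}}

```text
time: 12.6
ee_pos: [0.5153, -0.1823, 0.1416]
tcp_rot: [-180.0, -0.0, 99.0]
wrist_force: [-0.1, -0.2, 0.3]
opening: 0.06
```

```bash
python3 look.py 9 side
```

```text
t 12.6 tcp [ 0.5153 -0.1823  0.1416] rot [-179.96   -0.     98.97] F [-0.1 -0.2  0.3] open 60.0 rackxy [-69.7 -29.3]
```

View pics/side9z.png

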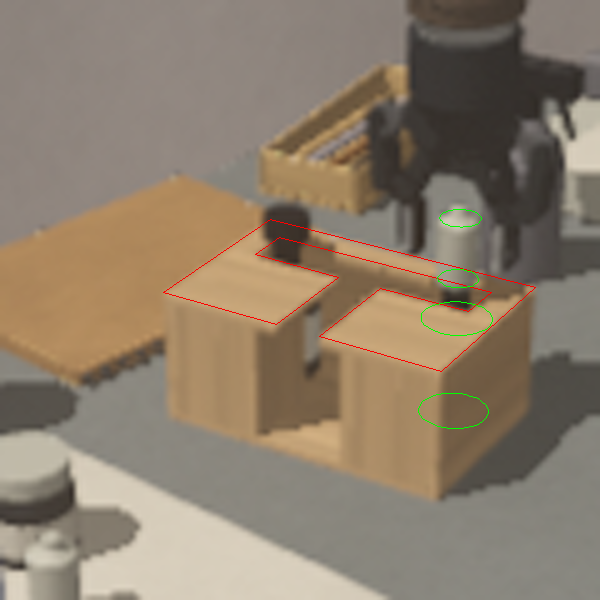

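Emit:
{"api": "servo_tool", "payload": {"motion": [[[0,0,-10,0,0,0],[0,0,-25,0,0,0],[0,0,-35,0,0,0],[0,0,-35,0,0,0],[0,0,-20,0,0,0]]]}}

```text
time: 13.15
ee_pos: [0.5157, -0.1824, 0.2704]
tcp_rot: [179.9, 0.1, 99.0]
wrist_force: [-0.1, -0.4, 0.4]
opening: 0.0601
```

Emit:
{"api": "servo_tool", "payload": {"motion": [[[-20,-20,0,0,0,0],[-32,-32,0,0,0,0],[-33,-33,0,0,0,0],[-33,-33,0,0,0,0],[-33,-33,0,0,0,0]]]}}

```text
time: 13.65
ee_pos: [0.3886, -0.3562, 0.2677]
tcp_rot: [180.0, 0.0, 99.0]
wrist_force: [0.5, -0.4, 0.1]
opening: 0.0596
```

Emit:
{"api": "servo_tool", "payload": {"motion": [[[-33,-33,0,0,0,0],[-33,-33,0,0,0,0],[-20,-20,0,0,0,0],[0,0,0,0,0,0]]]}}

```text
time: 14.05
ee_pos: [0.316, -0.4558, 0.2671]
tcp_rot: [-179.9, 0.0, 98.7]
wrist_force: [-0.4, 0.2, -0.4]
opening: 0.06
```

```bash
python3 - <<'E'
from st import *
from model import *
import pickle
st(); P={n:shot(n,n+'10') for n in('top','side')}; pickle.dump(P,open('P1.pkl','wb'))
p=np.array([.5801,-.1417,.149]); R=np.array([[np.cos(p[2]),np.sin(p[2])],[-np.sin(p[2]),np.cos(p[2])]])
pc=p[:2]+R.T@[-.07,-.03]
print('pocket',pc)
for n,b in(('top',(262,115,350,225)),('side',(240,120,330,215))):
    c=P[n];im=cv2.imread(f'pics/{n}10.png');k=6
    A=cv2.resize(im[b[1]:b[3],b[0]:b[2]],None,fx=k,fy=k,interpolation=cv2.INTER_CUBIC)
    dl=lambda q,col:cv2.polylines(A,[((np.array(q)-b[:2]+.5)*k).astype(np.int32)],True,col,1)
    dl(projs(c,RM(p)(rackpts(.1))),(0,0,255))
    for h,r in((.16,.014),(.17,.005)):
        dl([proj(c,[pc[0]+r*np.cos(a),pc[1]+r*np.sin(a),h]) for a in np.linspace(0,6.28,40)],(0,255,0))
    cv2.imwrite(f'pics/{n}10z.png',A)
# change before/after
Q=pickle.load(open('P0.pkl','rb'))
E
```

```text
t 14.05 tcp [ 0.316  -0.4558  0.2671] rot [-1.7994e+02  3.0000e-02  9.8750e+01] F [-0.4  0.2 -0.4] open 60.0 rackxy [-308.9 -268.6]
pocket [ 0.51532908 -0.18175905]
```

View pics/top10z.png

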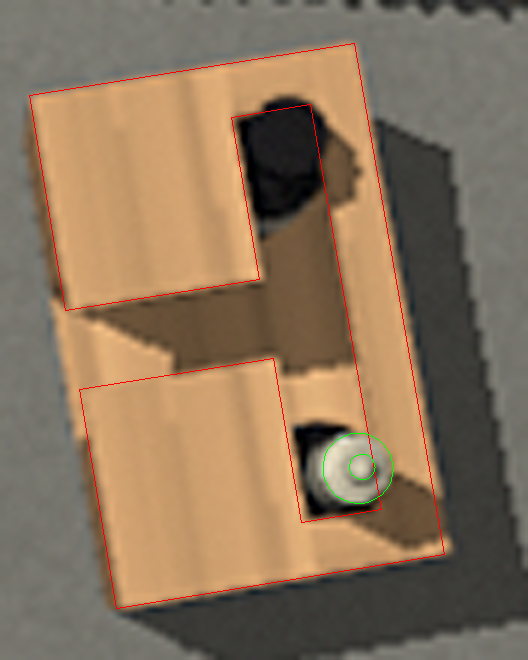

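View pics/side10z.png

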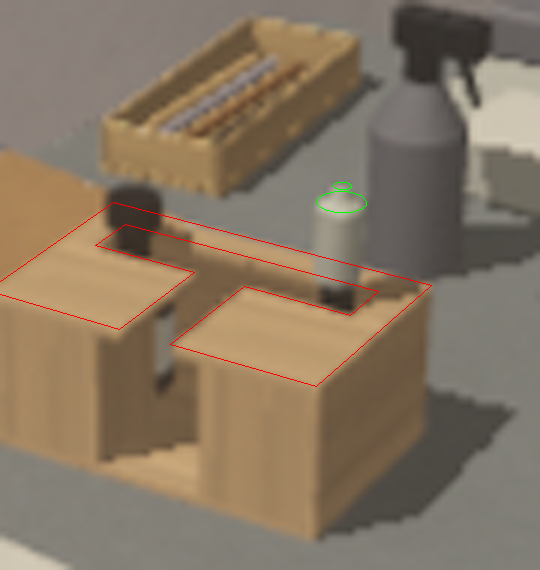

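View pics/top10.png

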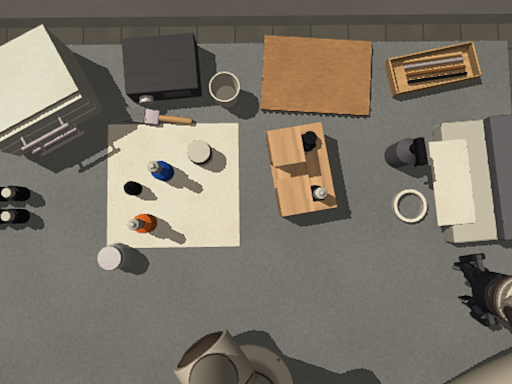

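The bottle stands in the pocket. I'll fit its white cap silhouette sub-pixel to check the centring, and compare the bystanders before and after.

```bash
python3 - <<'E'
from model import *
import pickle
from scipy.optimize import minimize
P=pickle.load(open('P1.pkl','rb'));Q=pickle.load(open('P0.pkl','rb'))
def sil(c,x,y,z0,b,k=6):
    A=np.zeros(((b[3]-b[1])*k,(b[2]-b[0])*k),np.uint8)
    for h0,h1,r in((.106,.152,.014),(.152,.162,.005)):
        q=np.array([proj(c,[x+r*np.cos(a),y+r*np.sin(a),z0+h]) for h in(h0,h1) for a in np.linspace(0,6.28,40)])
        cv2.fillConvexPoly(A,cv2.convexHull(((q-b[:2]+.5)*k).astype(np.int32)),255)
    return cv2.resize(A,None,fx=1/k,fy=1/k,interpolation=cv2.INTER_AREA)/255.
def fit(c,b,z0,x0):
    im=c['color'][b[1]:b[3],b[0]:b[2]].astype(float); im=im
    w=np.clip((im.min(2)-75)/75.,0,1)*(im.max(2)-im.min(2)<45)
    best=[]
    f=lambda d:((sil(c,x0[0]+d[0]/1e3,x0[1]+d[1]/1e3,z0,b)-w)**2).sum()
    g=min((f((i,j)),i,j) for i in np.arange(-8,8.1,1) for j in np.arange(-8,8.1,1))
    g=min((f((g[1]+i,g[2]+j)),g[1]+i,g[2]+j) for i in np.arange(-1,1.1,.25) for j in np.arange(-1,1.1,.25))
    return g,w
c=P['top']; g,w=fit(c,(308,182,334,206),.008,(.5153,-.1823)); print('pocket, minus TCP',g)
print((w*9).astype(int))
# rack outer edges only, refit on clean top image
p0=np.load('rack.npy'); M=np.array([[-.11,.07],[-.11,-.07],[.11,-.07],[.11,.07]])
pts=np.array([[*(M[i]+s*(M[(i+1)%4]-M[i])),.1] for i in range(4) for s in np.linspace(.05,.95,60) if i!=3 or abs(s-.5)>.13])
gch=cv2.GaussianBlur(c['color'][:,:,0].astype(np.float32),(0,0),1.); m=np.hypot(cv2.Sobel(gch,5,1,0),cv2.Sobel(gch,5,0,1))
def f(d):
    q=projs(c,RM([p0[0]+d[0]/1e3,p0[1]+d[1]/1e3,p0[2]+d[2]/100])(pts)).astype(np.float32)
    return -cv2.remap(m,q[:,0].copy(),q[:,1].copy(),2).mean()
for ini in([0,0,0],[1,-1,0],[-1,1,0]):
    r=minimize(f,ini,method='Nelder-Mead',options=dict(initial_simplex=[[ini[0]+2,ini[1],0],[ini[0]-2,ini[1]+1,0],[ini[0],ini[1]-2,1],[ini[0],ini[1]+1,-1]])); print('rack corr',r.x.round(2),r.fun)
d=cv2.absdiff(c['color'],Q['top']['color']).max(2); ds=cv2.absdiff(P['side']['color'],Q['side']['color']).max(2)
cv2.imwrite('pics/diff.png',np.hstack([d,ds])[:, :][::1,::1] if 0 else cv2.resize(np.hstack([d,ds]),(800,300)))
E
```

```text
pocket, minus TCP (np.float64(31.213341945405613), np.float64(0.0), np.float64(1.0))
[[0 0 0 0 0 0 0 0 0 0 0 0 0 0 0 0 0 0 0 0 0 0 0 0 0 0]
 [0 0 0 0 0 0 0 0 0 0 0 0 0 0 0 0 0 0 0 0 0 0 0 0 0 0]
 [0 0 0 0 0 0 0 0 0 0 0 0 0 0 0 0 0 0 0 0 0 0 0 0 0 0]
 [0 0 0 0 0 0 0 0 0 0 0 0 0 0 0 0 0 0 0 0 0 0 0 0 0 0]
 [0 0 0 0 0 0 0 0 0 0 0 0 0 0 0 0 0 0 0 0 0 0 0 0 0 0]
 [0 0 0 0 0 0 0 0 0 0 3 6 3 4 0 0 0 0 0 0 0 0 0 0 0 0]
 [0 0 0 0 0 0 0 0 0 3 9 9 9 9 9 9 0 0 0 0 0 0 0 0 0 0]
 [0 0 0 0 0 0 0 0 6 9 9 9 9 9 9 9 9 0 0 0 0 0 0 0 0 0]
 [0 0 0 0 0 0 2 5 9 9 9 9 9 9 8 8 7 7 0 0 0 0 0 0 0 0]
 [0 0 0 0 0 0 3 9 9 9 9 9 8 9 9 7 7 7 4 0 0 0 0 0 0 0]
 [0 0 0 0 0 1 3 9 9 9 9 8 9 9 9 7 3 6 4 0 0 0 0 0 0 0]
 [0 0 0 0 0 1 2 9 9 9 9 8 9 9 9 6 0 3 5 0 0 0 0 0 0 0]
 [0 0 0 0 0 1 2 8 9 9 9 8 5 8 8 3 0 5 4 0 0 0 0 0 0 0]
 [0 0 0 0 0 0 1 2 8 9 9 9 6 1 1 1 5 7 3 0 0 0 0 0 0 0]
 [0 0 0 0 0 0 0 0 5 9 9 9 9 8 7 7 6 3 0 0 0 0 0 0 0 0]
 [0 0 0 0 0 0 0 0 0 6 9 9 9 9 8 6 2 0 0 0 0 0 0 0 0 0]
 [0 0 0 0 0 0 0 0 0 0 0 6 8 8 7 1 0 0 0 0 0 0 0 0 0 0]
 [0 0 0 0 0 0 0 0 0 0 0 0 0 0 0 0 0 0 0 0 0 0 0 0 0 0]
 [0 0 0 0 0 0 0 0 0 0 0 0 0 0 0 0 0 0 0 0 0 0 0 0 0 0]
 [0 0 0 0 0 0 0 0 0 0 0 0 0 0 0 0 0 0 0 0 0 0 0 0 0 0]
 [0 0 0 0 0 0 0 0 0 0 0 0 0 0 0 0 0 0 0 0 0 0 0 0 0 0]
 [0 0 0 0 0 0 0 0 0 0 0 0 0 0 0 0 0 0 0 0 0 0 0 0 0 0]
 [0 0 0 0 0 0 0 0 0 0 0 0 0 0 0 0 0 0 0 0 0 0 0 0 0 0]
 [0 0 0 0 0 0 0 0 0 0 0 0 0 0 0 0 0 0 0 0 0 0 0 0 0 0]]
rack corr [ 0.43 -0.87  0.06] -311.1940002441406
rack corr [ 0.38 -0.83  0.11] -311.2024230957031
rack corr [ 0.43 -0.81  0.13] -311.20513916015625
```

View pics/diff.png

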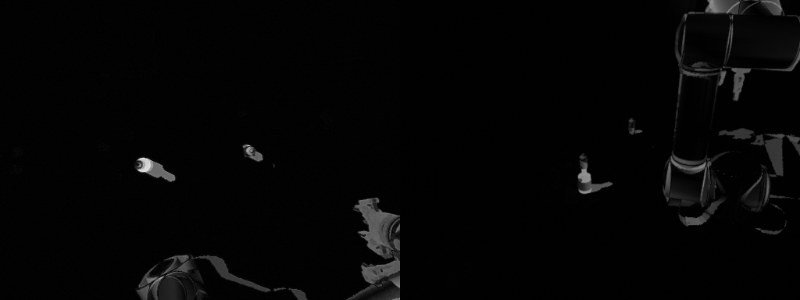

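```bash
python3 - <<'E'
from model import *
import pickle
P=pickle.load(open('P1.pkl','rb'))
p0=np.load('rack.npy')+[.0004,-.0008,.001]
R=np.array([[np.cos(p0[2]),np.sin(p0[2])],[-np.sin(p0[2]),np.cos(p0[2])]])
pc=p0[:2]+R.T@[-.07,-.03]; print(pc)
out=[]
for n,b in(('top',(290,160,345,220)),('side',(270,140,322,205))):
    c=P[n]; k=8
    im=cv2.cvtColor(c['color'],cv2.COLOR_RGB2BGR)[b[1]:b[3],b[0]:b[2]]
    for off in((0,0),(0,.0026)):
        A=cv2.resize(im,None,fx=k,fy=k,interpolation=cv2.INTER_CUBIC)
        dl=lambda q,col:cv2.polylines(A,[((np.array(q)-b[:2]+.5)*k).astype(np.int32)],True,col,1)
        dl(projs(c,RM(p0)(rackpts(.1))),(0,0,255))
        q=pc+off
        for h,r in((.008,.025),(.083,.025),(.114,.014),(.16,.014),(.17,.005)):
            dl([proj(c,[q[0]+r*np.cos(a),q[1]+r*np.sin(a),h]) for a in np.linspace(0,6.28,40)],(0,255,0))
        out.append(A[:480])
    cv2.imwrite(f'pics/{n}11.png',cv2.resize(np.hstack(out[-2:]),None,fx=.9,fy=.9))
E
```

```text
[ 0.51551166 -0.18389859]
```

View pics/top11.png

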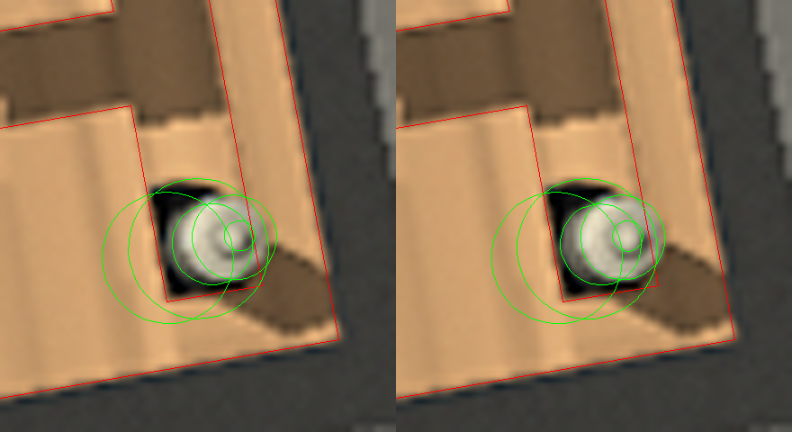

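View pics/side11.png

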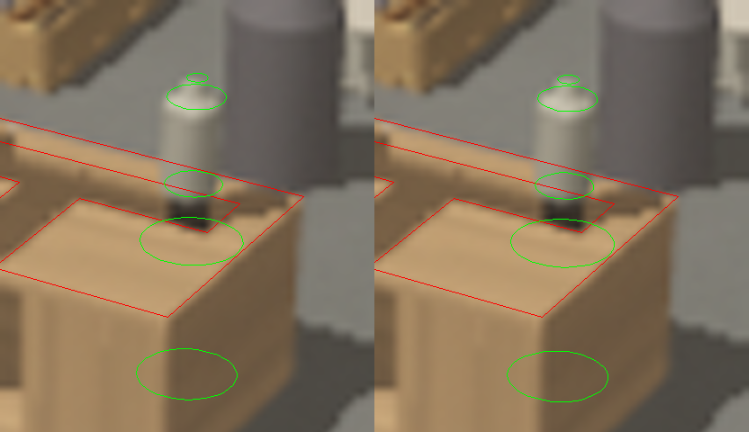

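The fit puts the bottle about 2.5 mm off the mat's centre towards rack +y. Nothing else changed in the before/after difference image. There is time to correct this, so I'll re-grip, lift slightly and shift it.

Emit:
{"api": "servo_tool", "payload": {"motion": [[[20,20,0,0,0,0],[33,33,0,0,0,0],[33,33,0,0,0,0],[33,33,0,0,0,0],[33,33,0,0,0,0]]]}}

```text
time: 14.65
ee_pos: [0.4459, -0.2766, 0.2674]
tcp_rot: [180.0, 0.0, 99.1]
wrist_force: [1.1, -1.0, 0.2]
opening: 0.0597
```

Emit:
{"api": "servo_tool", "payload": {"motion": [[[33,33,0,0,0,0],[32,32,0,0,0,0],[18,18,0,0,0,0],[0,0,0,0,0,0],[0,0,0,0,0,0]]]}}

```text
time: 15.15
ee_pos: [0.514, -0.183, 0.267]
tcp_rot: [-180.0, 0.0, 99.1]
wrist_force: [0.4, -0.5, 0.1]
opening: 0.0599
```

```bash
python3 - <<'E'
from st import *
st(); need([.5153,-.1818,.25])
E
```

```text
t 15.15 tcp [ 0.514 -0.183  0.267] rot [-179.97    0.     99.15] F [ 0.4 -0.5  0.1] open 59.9 rackxy [-71.  -29.8]
shift mm [ 1.   1.4 16.9] turn [-0.0006  0.0001  0.0042]
```

Emit:
{"api": "servo_tool", "payload": {"motion": [[[1,1.4,20,0,0,0.004],[0,0,35,0,0,0],[0,0,35,0,0,0],[0,0,25,0,0,0],[0,0,8,0,0,0]]]}}

```text
time: 15.65
ee_pos: [0.5132, -0.1835, 0.1411]
tcp_rot: [-179.8, -0.1, 98.7]
wrist_force: [-0.2, 0.2, -0.6]
opening: 0.0599
```

Emit:
{"api": "servo_tool", "payload": {"motion": [[[0,0,2,0,0,0],[0,0,0,0,0,0]]]}}

```text
time: 15.85
ee_pos: [0.5151, -0.1838, 0.143]
tcp_rot: [180.0, 0.0, 98.7]
wrist_force: [-0.1, -0.2, -0.1]
opening: 0.06
```

Emit:
{"api": "servo_tool", "payload": {"motion": [[[0,0,0,0,0,0],[0,0,0,0,0,0],[0,0,0,0,0,0],[0,0,0,0,0,0],[0,0,0,0,0,0]]], "gripper": 20, "newtons": 30}}

```text
time: 16.35
ee_pos: [0.5152, -0.1836, 0.1429]
tcp_rot: [180.0, 0.1, 98.7]
wrist_force: [-1.4, 0.4, 6.6]
opening: 0.0274
```

Emit:
{"api": "servo_tool", "payload": {"motion": [[[0,0,-1.5,0,0,0],[0,0,-1,0,0,0],[0,0,0,0,0,0]]]}}

```text
time: 16.65
ee_pos: [0.5148, -0.1833, 0.1439]
tcp_rot: [-179.9, -0.0, 98.8]
wrist_force: [-0.2, -0.8, -2.4]
opening: 0.0271
```

Emit:
{"api": "servo_tool", "payload": {"motion": [[[-1.2,0,0,0,0,0],[-1.2,0,0,0,0,0],[0,0,0,0,0,0]]]}}

```text
time: 16.95
ee_pos: [0.5152, -0.1859, 0.1439]
tcp_rot: [-179.9, -0.0, 98.7]
wrist_force: [-0.4, -0.4, -3.4]
opening: 0.0273
```

Emit:
{"api": "servo_tool", "payload": {"motion": [[[0,0,1,0,0,0],[0,0,0.5,0,0,0],[0,0,0,0,0,0],[0,0,0,0,0,0]]]}}

```text
time: 17.35
ee_pos: [0.5153, -0.1858, 0.1429]
tcp_rot: [-180.0, 0.0, 98.7]
wrist_force: [-1.3, -0.2, 2.2]
opening: 0.027
```

Contact again (+2.2 N). Release and withdraw.

Emit:
{"api": "servo_tool", "payload": {"motion": [[[0,0,0,0,0,0],[0,0,0,0,0,0],[0,0,0,0,0,0],[0,0,0,0,0,0],[0,0,0,0,0,0]]], "gripper": 60}}

```text
time: 17.85
ee_pos: [0.5152, -0.1857, 0.1426]
tcp_rot: [-180.0, -0.0, 98.7]
wrist_force: [-1.3, 1.6, -0.1]
opening: 0.0595
```

Emit:
{"api": "servo_tool", "payload": {"motion": [[[0,0,-10,0,0,0],[0,0,-25,0,0,0],[0,0,-35,0,0,0],[0,0,-35,0,0,0],[0,0,-20,0,0,0]]]}}

```text
time: 18.35
ee_pos: [0.5156, -0.1858, 0.2714]
tcp_rot: [179.9, 0.1, 98.7]
wrist_force: [0.6, 0.9, 0.1]
opening: 0.06
```

Emit:
{"api": "servo_tool", "payload": {"motion": [[[-20,-20,0,0,0,0],[-32,-32,0,0,0,0],[-33,-33,0,0,0,0],[-33,-33,0,0,0,0],[-33,-33,0,0,0,0]]]}}

```text
time: 18.85
ee_pos: [0.3878, -0.3591, 0.2687]
tcp_rot: [180.0, 0.1, 98.8]
wrist_force: [0.6, 0.5, 0.5]
opening: 0.06
```

Emit:
{"api": "servo_tool", "payload": {"motion": [[[-33,-33,0,0,0,0],[-33,-33,0,0,0,0],[-20,-20,0,0,0,0],[0,0,0,0,0,0]]]}}

```text
time: 19.25
ee_pos: [0.3149, -0.4584, 0.2681]
tcp_rot: [-179.9, 0.0, 98.5]
wrist_force: [0.2, 0.2, 0.1]
opening: 0.06
```

```bash
python3 - <<'E'
from st import *
from model import *
import pickle
st(); P={n:shot(n,n+'12') for n in('top','side')}; Q=pickle.load(open('P0.pkl','rb'))
p0=np.load('rack.npy')+[.0004,-.0008,.001]
pc=np.array([.5155,-.1839]); out=[]
for n,b in(('top',(290,160,345,220)),('side',(270,140,325,200))):
    c=P[n]; k=7
    A=cv2.resize(cv2.cvtColor(c['color'],cv2.COLOR_RGB2BGR)[b[1]:b[3],b[0]:b[2]],None,fx=k,fy=k,interpolation=cv2.INTER_CUBIC)
    dl=lambda q,col:cv2.polylines(A,[((np.array(q)-b[:2]+.5)*k).astype(np.int32)],True,col,1)
    dl(projs(c,RM(p0)(rackpts(.1))),(0,0,255))
    for h,r in((.114,.014),(.16,.014),(.17,.005)):
        dl([proj(c,[pc[0]+r*np.cos(a),pc[1]+r*np.sin(a),h]) for a in np.linspace(0,6.28,40)],(0,255,0))
    out.append(A)
cv2.imwrite('pics/fin.png',np.hstack(out))
d=[cv2.absdiff(P[n]['color'],Q[n]['color']).max(2) for n in P]
cv2.imwrite('pics/diff2.png',cv2.resize(np.hstack(d),(800,300)))
E
```

```text
t 19.25 tcp [ 0.3149 -0.4584  0.2681] rot [-1.7993e+02  3.0000e-02  9.8520e+01] F [0.2 0.2 0.1] open 60.0 rackxy [-310.5 -271.1]
```

View pics/fin.png

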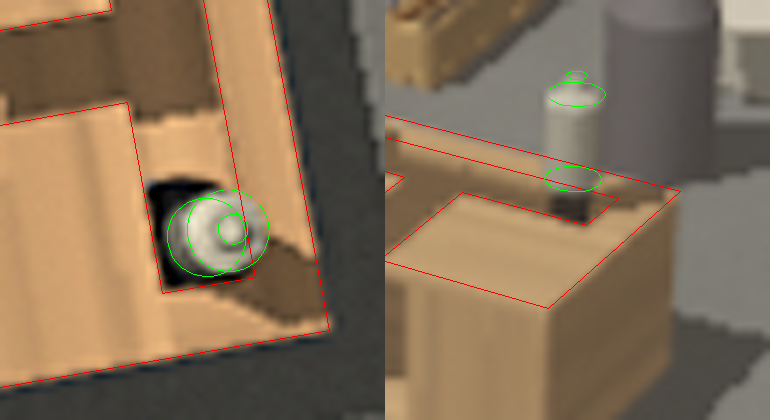

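View pics/diff2.png

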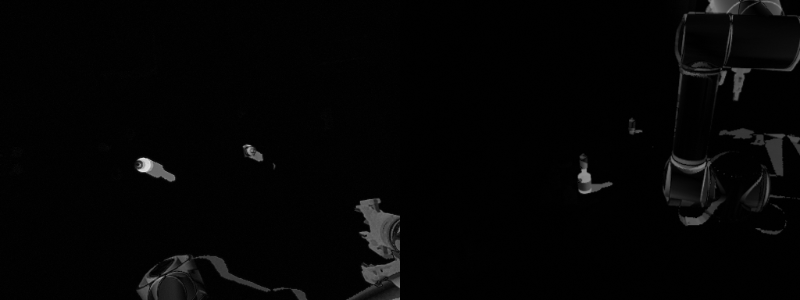

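The cap and nozzle now coincide with the pocket-centre model at (228,230), and the bottle is upright. Only the bottle (and the arm) changed in the difference images. Handing in.

```bash
python3 -c "
from workcell import bot
print(bot.job_done())"
```

```text
the job is handed in; nothing more can be done
None
```

The black ink bottle is standing upright in the rack's free pocket (rack x −70 mm), centred on the felt mat as far as the cameras can tell. I gripped it by the cap and carried it in through the mouth and along the slot. From the corner I moved it into the pocket and set it down. The job took about 19 s of the 42 s allowed.

- **Centring:** My first check showed the bottle about 2.5 mm off the mat's centre. I re-gripped it, lifted it about 1 mm, moved it 2.4 mm and released it again. In the last top view its cap and nozzle match the pocket centre to about 1 mm. The side view agrees to about 1 px.
- **Other objects:** Comparing pictures from before and after, only the bottle and the arm had changed. The parked bottle, the look-alikes and the other things on the desk had not moved.
- **Forces:** The highest force reading was about 7 N, with no contact felt in the rack before the set-down.
- **What went wrong or disagreed:** On the first approach the last joint reached its 180° end of travel, so I turned the tool about 86° and carried on. The two cameras disagreed on the rack's position by up to about 3 mm. I trusted the top view and judged the bottle relative to the rack there.

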